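# Pack the honing stone into the knife presentation case

### The arm

A 6-joint arm with a two-finger parallel gripper is mounted at the origin on the work surface. World frame = base frame: x ahead of the robot, y to its left, z up, the work surface at z = 0. Lengths are in mm, angles in rad, forces in N, time in s.
With the tool pointing down it reaches from about 275 to 750 mm from the base axis. Payload 10.2 kg.
Tool frame: the origin (TCP) lies at the centre of the arm's flange, where the gripper is bolted on; the fingertips stand 173 mm ahead of it and the grasp point (between the pads) lies 155 mm ahead of it; z points along the fingers, y is the line along which they close (so a half turn about z gives the same grasp; the last joint's range is limited). The gripper opens to 85 mm and grips with 20 to 120 N. Pads are 22 mm wide; open, the fingers measure 114 mm over their backs; the gripper's body (76 mm by 85 mm) begins 54 mm behind the grasp point. The pads swing forward as they close: fully open they stand 13 mm farther back than shut.
Start: joints at [-1.448, 0.313, 1.498, -0, 1.331, -0.223], TCP at [177.936, -493.934, 404.694] pointing down, gripper open.
Joint ranges: [-2.94, 2.94], [-0.97, 2.17], [0.19, 2.56], [-1.23, 4.37], [0.02, 3.11], [-2.88, 2.88]. Speed limits (rad/s): [2.39, 2.39, 3.01, 3.14, 3.14, 3.14].

### API

Orientations are given as a unit quaternion [w, x, y, z].
In Python, from rig import status, capture, camera_info, ticket gives the robot as it stands.
- The arm moves only by the shell command python3 -m crank 'ROWS' [FORCE]. ROWS is JSON, a list of rows, each a list of 7 numbers: the shift along the tool's x, y, z as a fraction of full scale, then the turn, a rotation vector about the tool's x, y, z as a fraction of full scale, then the closure, from 0 (fully open) to 1 (shut). A call has 1 to 12 rows; each row is the pose to reach, as a shift and turn from the pose commanded when the call began, along the tool's axes at that moment; what a row does not reach only later rows make up. Full scale, the value 1, is 0.1 m for a shift and 45 degrees for a turn. A row lasts 1/10 s, in which the tool goes at most 50 mm and 8.59 degrees, less where a joint would pass 70% of its speed; a pose out of reach is approached as far as the arm can. A call with a number of a shift or a turn outside -1 to 1 is refused whole. A call with a gripper value outside its range is refused whole. The fingers move at their own pace and stop on an object; FORCE is the grip in N (left out, the last holds). Time passes only in rows, so rows that repeat a pose let the fingers close. It gives the time, the measured TCP pose, the force, the opening and the grip force at its end, in the units of the state.
- status.sense(): the state, without advancing time (a new reading comes with each control period).
- capture(name): name is "side" or "top"; returns (picture, depth): 400x640x3 uint8, red, green, blue; 400x640 float32, mm along the optical axis (not along the pixel's ray), 0 where there is no reading.
- camera_info(name): a dict with "K" (3x3 intrinsics, pixels), "camera_from_world" (4x4, takes a point from world to camera coordinates). Camera axes: x right, y up, looking along -z (the intrinsics and any distortion apply to the point x, -y, -z); pixel columns grow to the right and rows downward; lengths in mm; the calibration is good to about 2 mm. A picture is of the moment at which its call begins. camera_info takes no time and is no camera call.
- ticket.finish_job(): hands the job in; it is judged then, once.
The state is a dict: "time_s": time; "joints": joint angles; "dq": joint speeds; "tau": joint torques, N m; "eef_pos": TCP position; "ee_rot": TCP orientation; "force": force on the tool from outside, world axes, zero at the start; "wrist_torque": the same for the moment, N m; "grip_width": opening from 0.0 (shut) to 1.0 (fully open); "grip_force": force on a finger pad.
Only numpy, scipy, OpenCV 4.12 (cv2) and the standard library are available. Lean on these libraries where they do the work, as an engineer would, in place of code of your own. Each camera call takes 0.05 s, during which the arm holds its last target. There are 200 camera calls.

### The job

Pack the honing stone into its fitted pocket in the open knife case: tip one end down into the pocket first, then bring the other end down until the stone drops in flat and flush, while the lid is still open. Then close the lid fully, and leave the other things on the bench where they are.

Things in the scene. Friction and masses are not known exactly. Their poses are not given: they have to be found in the camera images.
- stone: rectangular two-layer honing stone (grey below, orange-brown above), 150 x 50 x 20 mm, about 0.33 kg, lying loose and flat on the bench. Origin: centre of its underside; x along its length, y across its width, z up. Either end may go in first and either way round is right
- stone_a (a point): middle of the stone's -x end face (75 mm from its centre, 10 mm above its underside)
- stone_b (a point): middle of the stone's +x end face (75 mm from its centre, 10 mm above its underside)
- stone_mid (a point): centre of the stone's volume, 10 mm above its underside
- case: walnut presentation case with a beige felt inlay, 280 mm long (x) x 150 mm (y) x 36 mm high without its lid; it does not move on the bench. Origin: centre of its underside; x along its long side, y towards its lid hinge, z up. Its top is one level deck 36 mm above the bench. A finished knife lies fixed in a recess 22 to 62 mm from the centre line on the hinge (+y) side, all below the deck
- pocket (a point): centre of the floor of the stone's pocket (dark blue floor), axes as the case's; 35 mm from the case's centre to -y, 15 mm above the bench. The pocket is 153 (x) x 53 (y) x 21 mm deep: 1.5 mm free on each side of the stone, which ends 1 mm below the deck. Its mouth has a 2 mm chamfer all round; the middle of each end wall has a finger notch 24 mm wide, 13.5 mm long, 12 mm deep
- lid (a joint): lid hinge angle in rad: 0 closed flat on the case, 1.57 upright, at most 1.95 (leaning back). The hinge is stiff (about 0.3 N m): the lid stays where it is left, and a push of 2 to 5 N near its free edge moves it
- lid_hinge (a point): on the hinge axis, at the middle of the case's +y long side, 37 mm above the bench; it lies at the lid's underside. The axis runs along the case's x. The lid is a flat board 280 mm (x) x 150 mm x 12 mm; closed, it covers the case from the hinge to the -y side and its top is 49 mm above the bench
- lid_edge (a point): middle of the lid's free edge, on its outer face, 150 mm from the hinge
- strop: leather-faced wooden strop paddle 200 x 52 x 20 mm, lying loose, not to be moved. Origin: underside, 100 mm from the handle's end; blade of the paddle towards +x
- driver: green and black pistol-grip cordless screwdriver lying on its side, about 195 x 140 x 48 mm, not to be moved
- spray_can: standing white and red spray can, 52 mm across, 155 mm high, not to be moved. Origin: centre of its foot
- oil_bottle: standing clear oil bottle, 54 mm across, 130 mm high, not to be moved. Origin: centre of its foot
- blades: stack of four bare knife blades lying flat, 220 x 30 x 13 mm, not to be moved
- scales: pair of black handle scales lying side by side, 115 x 68 x 8 mm, not to be moved
- screwdriver: red-handled screwdriver, 190 mm long, lying loose, not to be moved
Mind the look-alikes: they are no part of the job. What is shaped like the stone but purple or yellow is not meant.

How it is judged (in metres and radians):
On the way, in this order (a step that is already met when the one before it is completed fails the run):
1. one end of the stone is down inside the pocket while its other end is still raised above it (((z of stone_a in the frame of pocket between 0.004 and 0.018 m and z of stone_b in the frame of pocket above 0.022 m and horizontal distance between stone_a and pocket below 0.08 m and y of stone_a in the frame of pocket between -0.006 and 0.006 m) or (z of stone_b in the frame of pocket between 0.004 and 0.018 m and z of stone_a in the frame of pocket above 0.022 m and horizontal distance between stone_b and pocket below 0.08 m and y of stone_b in the frame of pocket between -0.006 and 0.006 m))), for 0.1 s.
2. the stone lies flat in the pocket, both ends down, with the lid still open (z of each of stone_a, stone_b in the frame of pocket below 0.0125 m and horizontal distance between stone_mid and pocket below 0.005 m and value of joint lid above 0.8 rad), for 0.2 s.
At the end, for the whole second after the job is handed in: the stone is at rest flat on the floor of its pocket (neither end more than 2.5 mm above its seated height, centre within 5 mm of the pocket's centre) and the lid is closed to within 0.04 rad (its free edge within 6 mm) (z of each of stone_a, stone_b in the frame of pocket below 0.0125 m and horizontal distance between stone_mid and pocket below 0.005 m and linear speed of stone below 0.02 m/s and value of joint lid below 0.04 rad); the robot touches nothing.
It fails at once if another thing on the bench is shifted by more than 30 mm or knocked over (distance of any of strop, driver, spray_can, oil_bottle, blades, scales, screwdriver from where it was at the start of the episode above 0.03 m or angle between any of spray_can, oil_bottle's own z axis and vertical above 0.5 rad).
It also fails if it takes over 53 s, if anything falls off the work surface, if the arm or the gripper's body presses on something with over 40 N, if the wrist force passes 120 N, or if a joint passes its speed limit or range.

## Working session

There is one attempt and no reset: what is moved stays moved. The work goes in short steps, Python scripts to look and compute and a shell command to move; the robot and the scene stay as the last step left them, time stands still between calls to the robot, and variables do not carry over. Pictures are saved under pics/ and viewed, at most 10 in all, crops included, and the job is handed in when it is done.

```bash
mkdir -p pics; ls; python3 - <<'E'
from rig import status, capture, camera_info
import cv2,numpy as np
print(status.sense())
for n in("top","side"):
    p,d=capture(n); np.savez(f"{n}0.npz",p=p,d=d); cv2.imwrite(f"pics/{n}0.png",p[:,:,::-1]); i=camera_info(n); print(n,i)
E
```

```text
pics
{'time_s': 0.0, 'joints': array([-1.44838030e+00,  3.13469321e-01,  1.49844626e+00,  2.98708141e-05,
        1.33099575e+00, -2.23413655e-01]), 'dq': array([ 0.00060346, -0.00108169, -0.00046534,  0.00013414, -0.00280092,
        0.00255666]), 'tau': array([ 1.30491761e-03, -4.12268543e+01, -2.59734017e+01,  5.92960689e-06,
        4.27687308e-03,  3.31429817e-05]), 'eef_pos': array([ 177.94278774, -493.88689627,  404.12158351]), 'ee_rot': array([-6.57765679e-04,  9.85087839e-01,  1.72050907e-01,  4.77688610e-05]), 'force': array([ 0.80779638, -0.21943403, -0.11171332]), 'wrist_torque': array([-0.01686174,  0.04563883,  0.01389907]), 'grip_force': 0.0, 'grip_width': 1.001248684595915}
top {'K': array([[446.36011551,   0.        , 330.1364845 ],
       [  0.        , 446.36011551, 199.86520664],
       [  0.        ,   0.        ,   1.        ]]), 'camera_from_world': array([[ 1.94158486e-02, -9.99475442e-01, -2.59203523e-02,
         3.27104228e+01],
       [ 9.98583324e-01,  1.81008602e-02,  5.00370263e-02,
        -5.21151094e+02],
       [-4.95415983e-02, -2.68551429e-02,  9.98410953e-01,
        -1.49987031e+03],
       [ 0.00000000e+00,  0.00000000e+00,  0.00000000e+00,
         1.00000000e+00]])}
side {'K': array([[424.07472394,   0.        , 321.70851468],
       [  0.        , 424.07472394, 202.89938733],
       [  0.        ,   0.        ,   1.        ]]), 'camera_from_world': array([[-9.15109837e-01, -4.03022067e-01, -1.21325681e-02,
         4.91463072e+02],
       [ 2.14344951e-01, -5.11741523e-01,  8.31971667e-01,
        -1.70319835e+02],
       [-3.41511680e-01,  7.58744903e-01,  5.54685447e-01,
        -1.11975204e+03],
       [ 0.00000000e+00,  0.00000000e+00,  0.00000000e+00,
         1.00000000e+00]])}
```

View pics/top0.png

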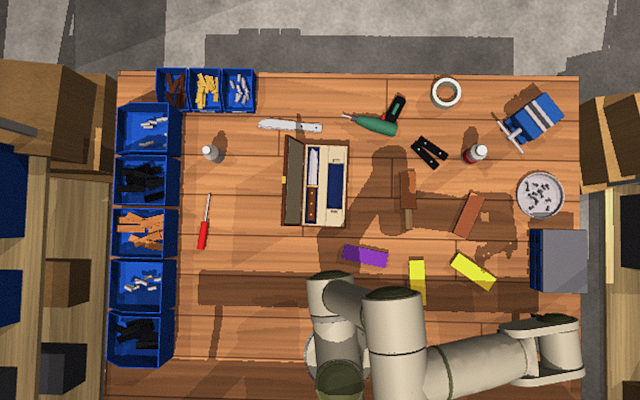

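View pics/side0.png

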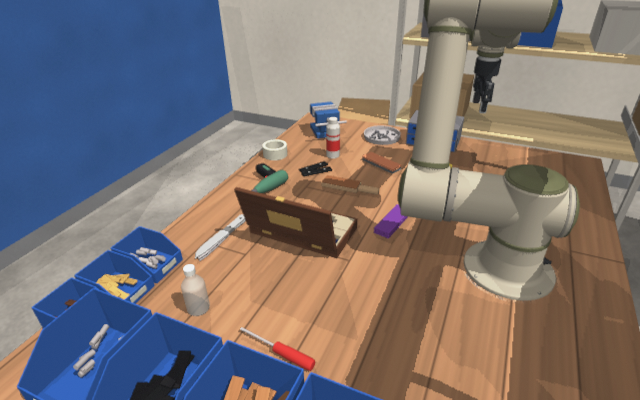

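The top view shows the case at (317,180) with its lid at left (295,180), open. The side view shows the lid standing.
Look-alikes for the stone: the orange-brown block at (468,214), the strop with its handle at (408,200), and the purple (366,256) and yellow (417,282), (472,272) blocks. By the description I choose (468,214) and check it in a crop.

```bash
cat > h.py <<'E'
import numpy as np,cv2
from rig import camera_info
def ray(cam,uv,z):
    i=camera_info(cam);K=i["K"];T=i["camera_from_world"];R=T[:3,:3];c=-R.T@T[:3,3]
    uv=np.atleast_2d(uv).astype(float);v=np.c_[(uv[:,0]-K[0,2])/K[0,0],-(uv[:,1]-K[1,2])/K[1,1],-np.ones(len(uv))]@R
    return c+v*((z-c[2])/v[:,2])[:,None]
def cloud(cam,d):
    i=camera_info(cam);K=i["K"];T=i["camera_from_world"];R=T[:3,:3]
    v,u=np.mgrid[:400,:640];P=np.stack([(u-K[0,2])/K[0,0]*d,-(v-K[1,2])/K[1,1]*d,-d],-1)
    return (P-T[:3,3])@R
def proj(cam,P):
    i=camera_info(cam);K=i["K"];T=i["camera_from_world"];q=np.atleast_2d(P)@T[:3,:3].T+T[:3,3]
    return np.c_[K[0,2]+K[0,0]*q[:,0]/-q[:,2],K[1,2]-K[1,1]*q[:,1]/-q[:,2]]
E
python3 - <<'E'
from h import *
t=np.load("top0.npz");s=np.load("side0.npz")
p=t["p"];C=cloud("top",t["d"])
a=cv2.resize(p[130:300,270:500],None,fx=3.4,fy=3.4,interpolation=cv2.INTER_CUBIC)
cv2.imwrite("pics/crop.png",a[:,:,::-1])
hsv=cv2.cvtColor(p,cv2.COLOR_RGB2HSV)
# stone: by height
m=((C[...,2]>12)&(C[...,2]<30)).astype(np.uint8); m[:180]=0;m[245:]=0;m[:,:445]=0;m[:,495:]=0
n,l,st,ce=cv2.connectedComponentsWithStats(m)
k=1+np.argmax(st[1:,4]);print(st[k],ce[k],np.median(C[l==k],0))
q=ray("top",np.argwhere(l==k)[:,::-1],20);print("stone",cv2.minAreaRect(q[:,:2].astype(np.float32)))
# pocket
b=((hsv[...,0]>105)&(hsv[...,0]<130)&(hsv[...,1]>120)).astype(np.uint8);b[:155]=0;b[215:]=0;b[:,:320]=0;b[:,350:]=0
q=ray("top",np.argwhere(b)[:,::-1],15);print("pocket",b.sum(),cv2.minAreaRect(q[:,:2].astype(np.float32)),np.median(C[b>0],0))
# case deck
m=((C[...,2]>30)&(C[...,2]<43)).astype(np.uint8);m[:130]=0;m[235:]=0;m[:,:280]=0;m[:,355:]=0
q=C[m>0];print("deck",m.sum(),cv2.minAreaRect(q[:,:2].astype(np.float32)),np.median(q,0))
# lid
m=(C[...,2]>60);m[:125]=0;m[235:]=0;m[:,:270]=0;m[:,330:]=0
q=C[m];print("lid",len(q),q.min(0),q.max(0));hi=q[q[:,2]>q[:,2].max()-12];print(hi.mean(0),hi.min(0),hi.max(0))
E
```

```text
[453 192  32  47 691] [468.55137482 214.83791606] [ 477.88361736 -421.23214733   19.75559462]
stone ((479.24456787109375, -421.5081787109375), (51.97343444824219, 150.54019165039062), 66.33924102783203)
pocket 637 ((568.6788940429688, 28.08158302307129), (49.600955963134766, 149.74124145507812), 88.53416442871094) [567.66941538  27.75308844  16.09487126]
deck 2476 ((570.432861328125, 61.000640869140625), (156.14356994628906, 282.97509765625), 89.09152221679688) [563.80766659  67.7078683   36.27831541]
lid 1611 [433.60532006   1.84731587  60.47046558] [ 711.54832847  187.11465517 1524.41166534]
[ 445.47171811    1.84731587 1524.41166534] [ 445.47171811    1.84731587 1524.41166534] [ 445.47171811    1.84731587 1524.41166534]
```

View pics/crop.png

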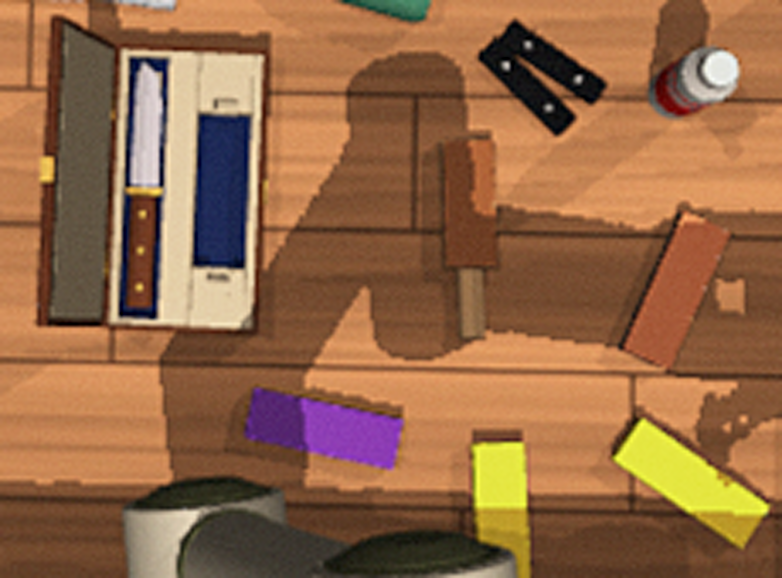

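The crop shows the orange-brown block with a grey lower side at (675,290), clearly distinct from the strop (with handle) and the purple/yellow blocks. It measures 150x52x20, so it is the stone. Refining the pocket pose and the lid angle.

```bash
python3 - <<'E'
from h import *
t=np.load("top0.npz");p=t["p"];d=t["d"];C=cloud("top",d)
# soft edges of blue pocket: blueness = B-R
f=p.astype(float);bl=f[...,2]-f[...,0]
sub=bl[140:225,318:356];hi=np.median(sub[(sub>20)]);print("blue",hi)
def edges(axis,rng,lo,hi_):
    out=[]
    for k in rng:
        s=(bl[k,lo:hi_] if axis==0 else bl[lo:hi_,k]).clip(None,hi)
        th=(hi+np.percentile(s,10))/2;i=np.where(s>th)[0]
        a,b=i[0],i[-1];A=lo+a-(s[a]-th)/(s[a]-s[a-1]);B=lo+b+(s[b]-th)/(s[b]-s[b+1])
        out.append((A,k,B,k) if axis==0 else (k,A,k,B))
    return np.array(out)
def side(uv,z):
    q=ray("top",uv,z)[:,:2];return q.mean(0),cv2.fitLine(q.astype(np.float32),cv2.DIST_HUBER,0,.01,.01).ravel()[:2]
H=edges(0,range(168,205),318,350);V=edges(1,range(331,340),145,225)
for n,uv,z in(("+y",H[:,:2],15),("+y36",H[:,:2],36),("-y",H[:,2:],15),("-y36",H[:,2:],36),("+x",V[:,:2],15),("-x36",V[:,2:],36),("-x15",V[:,2:],15)):
    m,dr=side(uv,z);print(n,m.round(1),np.degrees(np.arctan2(dr[1],dr[0])).round(2))
m=(C[...,2]>45)&(C[...,2]<230)&(d>0);m[:125]=0;m[235:]=0;m[:,:270]=0;m[:,330:]=0
q=C[m];print("lid",len(q),q.min(0),q.max(0))
q=q[abs(q[:,0]-570)<90];print(np.polyfit(q[:,2],q[:,1],1),[ (q[abs(q[:,2]-z)<6][:,1].mean()).round(1) for z in(60,90,120,150,175)])
E
```

```text
blue 55.0
+y [567.3  57.3] -1.28
+y36 [565.6  56.5] -1.29
-y [568.2   1.8] -1.35
-y36 [566.5   1.8] -1.35
+x [644.2  28.3] 88.11
-x36 [492.2  25.1] 87.22
-x15 [492.9  25.5] 87.22
lid 1698 [431.38693833  58.75624114  45.02872269] [711.54832847 187.11465517 191.44208695]
[  0.29884883 121.11024154] [np.float64(141.3), np.float64(148.9), np.float64(156.5), np.float64(164.0), np.float64(174.6)]
```

```bash
cat >> h.py <<'E'
from scipy.spatial.transform import Rotation as Ro
def pose():
    from rig import status
    s=status.sense();return s,s["eef_pos"],Ro.from_quat(np.roll(s["ee_rot"],-1))
def goal(pos,yaw,pitch=0):
    "tool x at yaw deg, tool pointing down; pitch>0 raises tool-x side. prints shift/turn in units"
    s,p,R=pose();G=Ro.from_euler("z",yaw,degrees=True)*Ro.from_euler("y",-pitch,degrees=True)*Ro.from_euler("x",180,degrees=True)
    print("t",s["time_s"].__round__(2),"p",p.round(1),"shift",(R.inv().apply(np.array(pos)-p)/100).round(3),"turn",((R.inv()*G).as_rotvec(degrees=True)/45).round(3),"F",s["force"].round(1),"gw",round(s["grip_width"],3),round(s["grip_force"],1))
E
python3 -m crank '[[0.5,0,0.25,0,0,0.19,0],[1,0,0.5,0,0,0.38,0],[1,0,0.5,0,0,0.57,0],[1,0,0.5,0,0,0.76,0],[1,0,0.5,0,0,0.967,0],[1,0,0.5,0,0,0.967,0]]' 80
python3 -m crank '[[0.4,-0.2,0.4,0,0,0,0],[0.8,-0.5,0.7,0,0,0,0],[1,-0.6,1,0,0,0,0],[1,-0.6,1,0,0,0,0]]'
python3 -c "
from h import *
goal([511,-436,179],-23.7)"
```

```text
time_s: 0.7
eef_pos: [272.2, -459.9, 354.3]
ee_rot: [-0.0, 0.978, -0.207, -0.0]
force: [0.3, -0.8, 0.2]
grip_width: 0.998
grip_force: 0.0
time_s: 1.1
eef_pos: [390.0, -443.3, 249.6]
ee_rot: [-0.003, 0.979, -0.204, -0.002]
force: [-0.4, -0.2, 0.0]
grip_width: 1.0
grip_force: 0.0
t 1.1 p [ 390.  -443.3  249.6] shift [ 1.085 -0.546  0.703] turn [-0.007  0.008  0.004] F [-0.4 -0.2  0. ] gw 1.0 0.0
```

```bash
python3 -m crank '[[0.4,-0.25,0,0,0,0,0],[0.8,-0.45,0,0,0,0,0],[1,-0.55,0,0,0,0,0],[1,-0.55,0,0,0,0,0]]'
python3 -c "
from h import *
goal([511,-436,179],-23.7)"
```

```text
time_s: 1.5
eef_pos: [503.1, -434.5, 254.8]
ee_rot: [0.0, 0.979, -0.204, 0.0]
force: [-0.4, -1.2, -0.3]
grip_width: 1.0
grip_force: 0.0
t 1.5 p [ 503.1 -434.5  254.8] shift [ 0.077 -0.018  0.758] turn [ 0.    -0.001  0.003] F [-0.4 -1.2 -0.3] gw 1.0 0.0
```

```bash
python3 -m crank '[[0.08,-0.02,0.2,0,0,0,0],[0.08,-0.02,0.45,0,0,0,0],[0.08,-0.02,0.65,0,0,0,0],[0.08,-0.02,0.75,0,0,0,0],[0.08,-0.02,0.76,0,0,0,0],[0.08,-0.02,0.76,0,0,0,0]]' 
python3 -m crank '[[0,0,0,0,0,0,1],[0,0,0,0,0,0,1],[0,0,0,0,0,0,1],[0,0,0,0,0,0,1],[0,0,0,0,0,0,1],[0,0,0,0,0,0,1],[0,0,0,0,0,0,1],[0,0,0,0,0,0,1]]' 80
python3 - <<'E'
from h import *
from rig import capture
goal([511,-436,260],-23.7)
p,d=capture("side");cv2.imwrite("pics/g1.png",cv2.resize(p[60:260,300:560],None,fx=3,fy=3)[:,:,::-1])
E
```

```text
time_s: 2.1
eef_pos: [509.2, -437.0, 179.7]
ee_rot: [0.0, 0.979, -0.206, 0.0]
force: [-0.2, -0.0, 0.7]
grip_width: 1.001
grip_force: 0.0
time_s: 2.9
eef_pos: [509.7, -436.8, 180.0]
ee_rot: [0.001, 0.979, -0.205, 0.001]
force: [-0.6, 0.6, 6.1]
grip_width: 0.562
grip_force: 84.0
t 2.9 p [ 509.7 -436.8  180. ] shift [ 0.01  -0.011 -0.8  ] turn [ 0.001 -0.002  0.   ] F [-0.6  0.6  6.1] gw 0.562 84.0
```

View pics/g1.png

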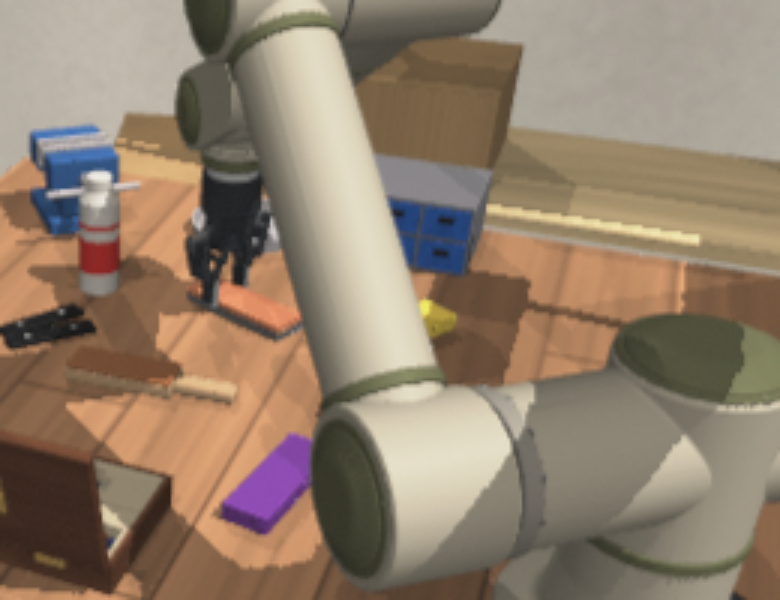

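The grip holds: the stone is between the pads at (225,295), about 30 mm outboard of its centre, opening 48 mm. Lift, turn and carry.

```bash
python3 -m crank '[[0,0,-0.2,0,0,0,1],[0,0,-0.5,0,0,0,1],[0,0,-0.8,0,0,-0.15,1],[0,0,-1,0,0,-0.3,1],[0,0,-1,0,0,-0.4,1],[0,0,-1,0,0,-0.5,1],[0,0,-1,0,0,-0.5,1]]' 80
python3 -m crank '[[0.1,-0.3,0,0,0,0,1],[0.2,-0.65,0,0,0,0,1],[0.2,-1,0,0,0,0,1],[0.2,-1,0,0,0,0,1]]'
python3 -m crank '[[0.1,-0.3,0,0,0,0,1],[0.2,-0.65,0,0,0,0,1],[0.2,-1,0,0,0,0,1],[0.2,-1,0,0,0,0,1]]'
python3 -m crank '[[0.1,-0.3,0,0,0,0,1],[0.2,-0.65,0,0,0,0,1],[0.2,-1,0,0,0,0,1],[0.2,-1,0,0,0,0,1]]'
python3 -m crank '[[0.1,-0.3,0,0,0,0,1],[0.2,-0.65,0,0,0,0,1],[0.2,-1,0,0,0,0,1],[0.2,-1,0,0,0,0,1]]'
python3 -c "
from h import *
goal([602,29,280],-1.3)
goal([602,29,280],-1.3,12)"
```

```text
time_s: 3.65
eef_pos: [509.4, -436.4, 278.4]
ee_rot: [-0.0, 1.0, -0.01, -0.0]
force: [0.1, -0.0, -3.3]
grip_width: 0.562
grip_force: 83.4
time_s: 4.05
eef_pos: [532.3, -333.1, 278.4]
ee_rot: [-0.001, 1.0, -0.01, -0.001]
force: [-0.1, -0.9, -2.6]
grip_width: 0.559
grip_force: 83.6
time_s: 4.45
eef_pos: [554.1, -234.2, 278.5]
ee_rot: [-0.001, 1.0, -0.01, -0.001]
force: [0.4, -1.0, -2.5]
grip_width: 0.564
grip_force: 83.8
time_s: 4.85
eef_pos: [576.0, -135.2, 278.5]
ee_rot: [-0.001, 1.0, -0.01, -0.0]
force: [0.1, -0.3, -2.1]
grip_width: 0.559
grip_force: 83.9
time_s: 5.25
eef_pos: [598.1, -36.0, 278.5]
ee_rot: [-0.0, 1.0, -0.01, -0.0]
force: [0.2, 0.0, -4.0]
grip_width: 0.556
grip_force: 84.0
t 5.25 p [598.1 -36.  278.5] shift [ 0.027 -0.65  -0.015] turn [-0.001  0.001  0.004] F [ 0.2  0.  -4. ] gw 0.556 84.0
t 5.25 p [598.1 -36.  278.5] shift [ 0.027 -0.65  -0.015] turn [-0.001  0.267  0.004] F [ 0.2  0.  -4. ] gw 0.556 84.0
```

```bash
python3 - <<'E'
from h import *
from rig import capture
I=[]
for n,(r0,c0) in(("top",(110,250)),("side",(100,240))):
    p,d=capture(n);np.savez(n+"1.npz",p=p,d=d);I.append(cv2.resize(p[r0:r0+140,c0:c0+180],None,fx=2.2,fy=2.2,interpolation=cv2.INTER_CUBIC))
cv2.imwrite("pics/h1.png",np.hstack(I)[:,:,::-1])
E
```

```text
(no output)
```

View pics/h1.png

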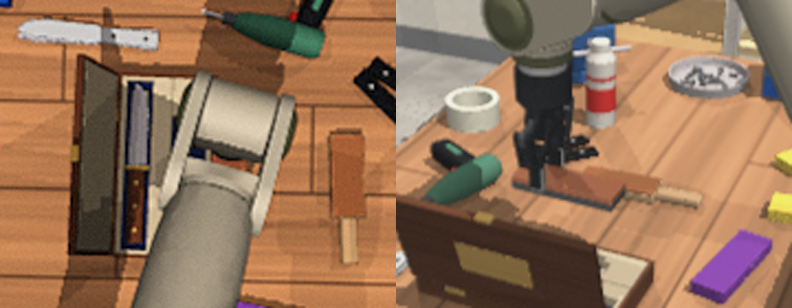

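The top view is blocked by the wrist. The side view (right half) shows the stone level in the grip, with its grey side face running from (516,185) to (613,205).

```bash
python3 - <<'E'
from h import *
s=np.load("side1.npz");p=s["p"].astype(float);C=cloud("side",s["d"])
# stone points by cloud near held position
m=(abs(C[...,0]-565)<110)&(abs(C[...,1]+36)<32)&(C[...,2]>92)&(C[...,2]<122)
# orange top + grey side, exclude black gripper
n,l,st,ce=cv2.connectedComponentsWithStats(m.astype(np.uint8));k=1+np.argmax(st[1:,4]);m=l==k;print(st[k])
q=C[m];print(np.percentile(q,[0,1,50,99,100],axis=0).round(1))
side=q[abs(q[:,1]-np.percentile(q[:,1],99))<4]
print("sideface x",side[:,0].min(),side[:,0].max(),"y",side[:,1].mean(),"z",side[:,2].min(),side[:,2].max())
for x in range(478,670,8):
    a=q[abs(q[:,0]-x)<4]
    if len(a):print(x,len(a),a[:,1].max().round(1),a[:,2].min().round(1),a[:,2].max().round(1))
for g in(31,34,37):
    print(g,proj("side",[[598-g-75,-11,98],[598-g-75,-61,118],[598-g-75,-11,118],[598-g+75,-11,98]]).round(1).tolist())
cv2.imwrite("pics/x.png",p[170:205,280:375][:,:,::-1])
b=p[:,:,0]
for r in(186,188,190,192,194,196):print(r,p[r,328:348].astype(int)[:,0].tolist(),)
for c in (289,291,293,295,297):print(c,p[178:194,c,0].astype(int).tolist())
E
```

```text
[293 173  51  23 614]
[[488.6 -65.2  96.5]
 [489.8 -63.8  97.8]
 [548.9 -21.2 115.9]
 [636.6  -6.5 120.6]
 [638.8  -4.2 121.8]]
sideface x 490.7439482078885 617.6496414875227 y -8.80723064115064 z 98.93610162884652 121.80824943840294
486 9 -20.3 103.5 118.4
494 59 -8.6 97.4 120.3
502 36 -7.3 96.9 118.4
510 42 -6.4 98.4 119.8
518 34 -8.6 98.5 118.7
526 39 -8.8 97.8 118.6
534 38 -7.4 96.5 119.5
542 35 -8.9 99.0 119.3
550 37 -9.5 98.6 120.6
558 33 -8.8 99.0 121.4
566 36 -10.0 96.5 119.5
574 36 -8.6 97.9 119.8
582 32 -10.8 98.7 119.6
590 46 -5.2 98.3 121.8
598 19 -4.3 99.1 121.8
606 14 -4.2 99.7 121.5
614 12 -9.7 98.5 120.1
622 17 -11.2 98.9 119.7
630 23 -10.6 97.1 119.0
638 17 -11.2 98.4 118.7
31 [[336.9, 195.3], [343.2, 181.3], [336.9, 189.5], [291.3, 185.0]]
34 [[337.8, 195.5], [344.2, 181.5], [337.9, 189.7], [292.2, 185.2]]
37 [[338.8, 195.7], [345.1, 181.7], [338.9, 189.9], [293.0, 185.4]]
186 [142, 159, 166, 166, 167, 167, 166, 166, 166, 166, 166, 165, 168, 148, 111, 85, 108, 135, 140, 142]
188 [146, 149, 162, 166, 167, 168, 167, 166, 166, 166, 166, 156, 121, 92, 65, 64, 121, 141, 
[... 248 characters left out ...]
9, 71, 68, 70, 127, 163, 159, 152, 144, 167, 193, 190, 187]
196 [207, 202, 197, 197, 197, 188, 188, 177, 173, 152, 189, 203, 189, 164, 158, 186, 203, 206, 205, 201]
289 [209, 200, 195, 197, 204, 205, 199, 186, 179, 179, 179, 180, 156, 129, 121, 121]
291 [209, 210, 207, 205, 202, 198, 197, 196, 197, 194, 194, 193, 191, 152, 120, 120]
293 [190, 180, 159, 142, 111, 87, 95, 149, 186, 195, 193, 195, 194, 192, 182, 145]
295 [170, 170, 162, 146, 127, 91, 70, 89, 165, 193, 194, 192, 190, 188, 188, 192]
297 [169, 170, 172, 154, 142, 106, 67, 70, 140, 182, 188, 187, 189, 196, 200, 198][ WARN:0@0.621] global loadsave.cpp:1063 imwrite_ Unsupported depth image for selected encoder is fallbacked to CV_8U.
```

```bash
python3 - <<'E'
from h import *
for n in("side0","side1","top0"):
    C=cloud(n[:-1],np.load(n+".npz")["d"]);z=C[...,2]
    m=(z>31)&(z<42)&(C[...,0]>405)&(C[...,0]<720)&(C[...,1]>-30)&(C[...,1]<130);q=C[m]
    a=q[(q[:,0]>440)&(q[:,0]<700)&(q[:,1]<20)]
    r=[(x,a[abs(a[:,0]-x)<8][:,1].min().round(1),a[abs(a[:,0]-x)<8][:,1].max().round(1)) for x in range(450,710,25) if (abs(a[:,0]-x)<8).sum()>2]
    b=q[(q[:,0]<470)];r2=[(y,b[abs(b[:,1]-y)<5][:,0].min().round(1)) for y in range(0,120,12) if (abs(b[:,1]-y)<5).sum()>2]
    c=q[(q[:,0]>660)];r3=[(y,c[abs(c[:,1]-y)<5][:,0].max().round(1)) for y in range(0,120,12) if (abs(c[:,1]-y)<5).sum()>2]
    print(n,len(q),"\n -y",[tuple(map(float,v[:2])) for v in r],"\n -x",[tuple(map(float,v)) for v in r2],"\n +x",[tuple(map(float,v)) for v in r3])
E
```

```text
side0 442 
 -y [(450.0, -8.4), (475.0, -12.0), (500.0, -12.7)] 
 -x [(0.0, 428.0), (12.0, 428.2), (24.0, 427.7), (36.0, 428.5), (48.0, 428.7), (60.0, 429.4), (72.0, 428.7), (84.0, 429.3), (96.0, 429.2), (108.0, 430.2)] 
 +x []
side1 440 
 -y [(450.0, -10.4), (475.0, -11.2), (500.0, -12.2)] 
 -x [(0.0, 427.1), (12.0, 426.9), (24.0, 427.5), (36.0, 429.2), (48.0, 428.5), (60.0, 428.9), (72.0, 428.6), (84.0, 430.4), (96.0, 429.0), (108.0, 429.1)] 
 +x []
top0 2130 
 -y [(450.0, -9.1), (475.0, -11.9), (500.0, -11.5), (525.0, -11.1), (550.0, -14.0), (575.0, -16.8), (600.0, -13.1), (625.0, -16.0), (650.0, -15.5), (675.0, -15.1), (700.0, -14.7)] 
 -x [(0.0, 429.6), (12.0, 429.4), (24.0, 429.2), (36.0, 428.9), (48.0, 428.7), (60.0, 431.8), (72.0, 431.6), (84.0, 431.3), (96.0, 431.0), (108.0, 430.9)] 
 +x [(0.0, 707.5), (12.0, 708.3), (24.0, 707.5), (36.0, 707.9), (48.0, 710.5), (60.0, 710.2), (72.0, 710.5), (84.0, 710.6), (96.0, 710.6), (108.0, 710.0)]
```

```bash
cat >> h.py <<'E'
def seat(th,cx,h,g=34.5,P=(568.3,28.4)):
    "tool goal with stone's low corner at pocket-frame x=cx, height h above floor, pitch th"
    t=np.radians(th);c,s=np.cos(t),np.sin(t);x=cx+(g+75)*c-180*s;y=np.radians(-1.3)
    pos=[P[0]+x*np.cos(y),P[1]+x*np.sin(y),15+h+(g+75)*s+180*c];print(np.round(pos,1));goal(pos,-1.3,th)
E
python3 -c "
from h import *
seat(12,-71,60)"
```

```text
[567.   28.4 273.8]
t 5.35 p [598.1 -39.  278.6] shift [-0.325 -0.667  0.047] turn [0.001 0.267 0.002] F [ 0.1 -0.6 -2.3] gw 0.56 84.0
```

```bash
python3 -m crank '[[-0.1,-0.2,0.02,0,0.08,0,1],[-0.2,-0.45,0.04,0,0.16,0,1],[-0.3,-0.6,0.05,0,0.24,0,1],[-0.33,-0.67,0.05,0,0.267,0,1],[-0.33,-0.67,0.05,0,0.267,0,1],[-0.33,-0.67,0.05,0,0.267,0,1],[-0.33,-0.67,0.05,0,0.267,0,1]]'
python3 - <<'E'
from h import *
from rig import capture
seat(12,-71,60)
I=[]
P=[]
for n in("side","top"):
    p,d=capture(n);np.savez(n+"2.npz",p=p,d=d);P.append(p)
seat(12,-71,60)
s,tp,R=pose()
V=lambda L:R.apply(np.array(L,float))+tp
cs=V([[-109.5,-25,180],[-109.5,25,180],[-109.5,-25,160],[-109.5,25,160],[40.5,-25,180],[40.5,-25,160]])
print(cs.round(1).tolist());uv=proj("side",cs);print(uv.round(1).tolist())
a=P[0].copy()
a=cv2.resize(a[120:240,250:370],None,fx=5,fy=5,interpolation=cv2.INTER_NEAREST)
for u in uv:cv2.circle(a,tuple(((u-[250,120]+.5)*5).astype(int)),3,(0,255,0),1)
for u in proj("side",[[427.3,-7.8,36],[429.0,64,36]]):cv2.circle(a,tuple(((u-[250,120]+.5)*5).astype(int)),3,(255,0,255),1)
cv2.imwrite("pics/h2.png",a[:,:,::-1])
E
```

```text
time_s: 6.05
eef_pos: [566.8, 28.3, 273.7]
ee_rot: [0.001, 0.994, -0.011, 0.104]
force: [-0.1, -1.9, -3.6]
grip_width: 0.559
grip_force: 84.0
[567.   28.4 273.8]
t 6.05 p [566.8  28.3 273.7] shift [ 0.002 -0.002 -0.001] turn [0.    0.    0.001] F [-0.1 -1.9 -3.6] gw 0.559 84.0
[567.   28.4 273.8]
t 6.15 p [566.6  28.7 273.6] shift [ 0.004  0.002 -0.001] turn [-0.     0.     0.001] F [ 0.2  0.  -2.9] gw 0.558 84.0
[[497.5, 55.2, 74.8], [496.4, 5.2, 74.8], [493.3, 55.2, 94.4], [492.2, 5.3, 94.4], [644.2, 51.9, 106.0], [640.0, 52.0, 125.5]]
[[326.3, 213.3], [333.4, 204.4], [327.6, 208.0], [334.7, 199.1], [280.6, 192.9], [281.4, 187.5]]
```

View pics/h2.png

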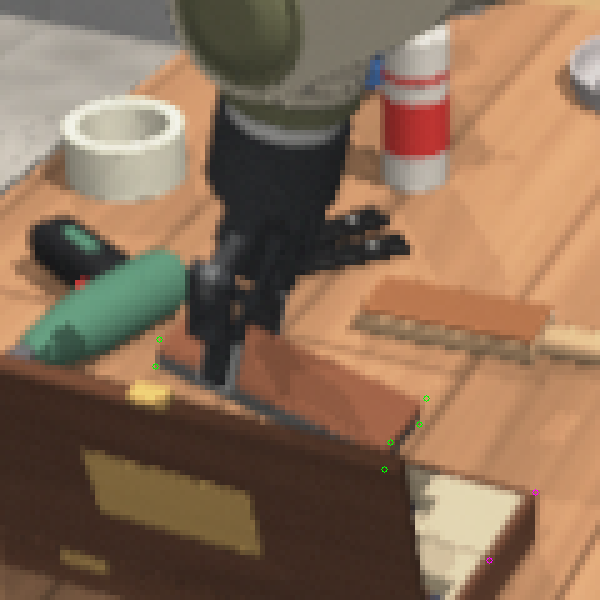

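The side view shows the stone tilted, its low end at (395-420,400-450), within about 1 px of the prediction, with the case corner at (533,494) matching. I aim 1 mm to -y and lower it.

```bash
sed -i 's/P=(568.3,28.4)/P=(568.3,27.6)/' h.py
python3 -m crank '[[-0.035,0.01,0.17,0,0,0,1],[-0.07,0.01,0.34,0,0,0,1],[-0.07,0.01,0.34,0,0,0,1],[-0.07,0.01,0.34,0,0,0,1]]'
python3 -c "
from h import *
seat(12,-71,14)"
```

```text
time_s: 6.55
eef_pos: [566.8, 28.1, 239.3]
ee_rot: [0.001, 0.994, -0.011, 0.105]
force: [0.3, 0.4, -2.7]
grip_width: 0.559
grip_force: 83.9
[567.   27.6 227.8]
t 6.55 p [566.8  28.1 239.3] shift [-0.022  0.005  0.113] turn [-0.    -0.     0.002] F [ 0.3  0.4 -2.7] gw 0.559 83.9
```

```bash
python3 -m crank '[[-0.01,0.005,0.05,0,0,0,1],[-0.015,0.005,0.08,0,0,0,1],[-0.015,0.005,0.08,0,0,0,1]]'
python3 -m crank '[[-0.005,0,0.02,0,0,0,1],[-0.01,0,0.04,0,0,0,1],[-0.01,0,0.04,0,0,0,1]]'
python3 -c "
from h import *
seat(12,-71,2)"
```

```text
time_s: 6.85
eef_pos: [566.6, 27.9, 230.7]
ee_rot: [0.001, 0.994, -0.01, 0.104]
force: [0.2, 0.2, -3.3]
grip_width: 0.559
grip_force: 84.0
time_s: 7.15
eef_pos: [566.5, 27.9, 226.5]
ee_rot: [0.001, 0.994, -0.01, 0.104]
force: [-0.4, -0.9, -3.4]
grip_width: 0.559
grip_force: 84.0
[567.   27.6 215.8]
t 7.15 p [566.5  27.9 226.5] shift [-0.017  0.002  0.105] turn [-0.001  0.     0.002] F [-0.4 -0.9 -3.4] gw 0.559 84.0
```

No contact 8 mm below the deck, so the end is inside the pocket. I continue down.

```bash
python3 -m crank '[[-0.005,0,0.03,0,0,0,1],[-0.01,0,0.05,0,0,0,1],[-0.01,0,0.05,0,0,0,1]]'
python3 -m crank '[[-0.005,0,0.03,0,0,0,1],[-0.01,0,0.05,0,0,0,1],[-0.01,0,0.05,0,0,0,1]]'
python3 -c "
from h import *
seat(8,-72.7,1)"
```

```text
time_s: 7.45
eef_pos: [566.5, 27.9, 221.2]
ee_rot: [0.001, 0.994, -0.01, 0.104]
force: [-0.5, -0.4, -2.2]
grip_width: 0.56
grip_force: 84.0
time_s: 7.75
eef_pos: [566.6, 27.9, 216.2]
ee_rot: [0.001, 0.994, -0.01, 0.104]
force: [0.0, 0.6, -2.7]
grip_width: 0.558
grip_force: 84.0
[579.   27.4 209.5]
t 7.75 p [566.6  27.9 216.2] shift [0.107 0.003 0.091] turn [-0.    -0.088  0.002] F [ 0.   0.6 -2.7] gw 0.558 84.0
```

```bash
python3 -m crank '[[0.027,0,0.023,0,-0.022,0,1],[0.053,0,0.045,0,-0.044,0,1],[0.08,0,0.068,0,-0.066,0,1],[0.107,0,0.09,0,-0.088,0,1],[0.107,0,0.09,0,-0.088,0,1],[0.107,0,0.09,0,-0.088,0,1]]'
python3 - <<'E'
from h import *
from rig import capture
seat(8,-72.7,1)
p,d=capture("side")
a=cv2.resize(p[140:240,250:370],None,fx=5,fy=5,interpolation=cv2.INTER_CUBIC)
cv2.imwrite("pics/h3.png",a[:,:,::-1])
E
```

```text
time_s: 8.35
eef_pos: [579.1, 27.6, 209.8]
ee_rot: [0.001, 0.997, -0.01, 0.07]
force: [-0.5, 0.5, -2.6]
grip_width: 0.561
grip_force: 84.0
[579.   27.4 209.5]
t 8.35 p [579.1  27.6 209.8] shift [-0.001  0.003  0.003] turn [-0.    -0.001  0.002] F [-0.5  0.5 -2.6] gw 0.561 84.0
```

View pics/h3.png

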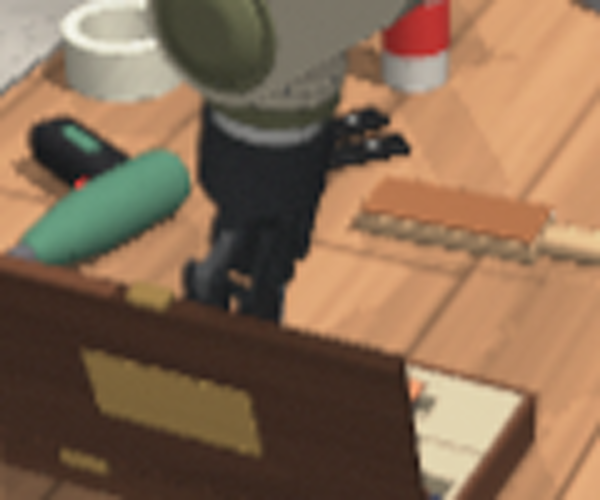

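The low end is hidden by the lid at (415,385), and the tool is free of contact force. I release it so the held end drops, then raise the tool.

```bash
python3 -m crank '[[0,0,0,0,0,0,0.35],[0,0,0,0,0,0,0.3],[0,0,0,0,0,0,0.3],[0,0,0,0,0,0,0.3],[0,0,0,0,0,0,0.3]]' 
python3 -m crank '[[0,0,-0.3,0,0,0,0.3],[0,0,-0.6,0,-0.1,0,0.3],[-0.1,0,-0.9,0,-0.178,0,0.3],[-0.1,0,-1,0,-0.178,0,0.3],[-0.1,0,-1,0,-0.178,0,0.3]]'
python3 -c "
from h import *
goal([568,-150,310],-1.3)"
```

```text
time_s: 8.9
eef_pos: [579.0, 27.6, 210.1]
ee_rot: [0.001, 0.997, -0.01, 0.07]
force: [0.1, -0.5, -0.2]
grip_width: 0.7
grip_force: 0.0
time_s: 9.4
eef_pos: [555.3, 28.1, 308.5]
ee_rot: [0.0, 1.0, -0.01, 0.002]
force: [-0.3, 0.4, -0.7]
grip_width: 0.702
grip_force: 0.0
t 9.4 p [555.3  28.1 308.5] shift [ 0.164  1.778 -0.013] turn [ 0.    -0.006  0.002] F [-0.3  0.4 -0.7] gw 0.702 0.0
```

```bash
python3 -m crank '[[0,0.3,0,0,0,0,1],[0,0.7,0,0,0,0,1],[0,1,0,0,0,0,1],[0,1,0,0,0,0,1]]' 
python3 -m crank '[[0,0.3,0,0,0,0,1],[0,0.7,0,0,0,0,1],[0,0.8,0,0,0,0,1],[0,0.8,0,0,0,0,1]]' 
python3 - <<'E'
from h import *
from rig import capture
p,d=capture("top");np.savez("top3.npz",p=p,d=d);C=cloud("top",d)
m=(abs(C[...,0]-568)<110)&(abs(C[...,1]-28)<60)
hsv=cv2.cvtColor(p,cv2.COLOR_RGB2HSV)
o=m&(hsv[...,0]<15)&(hsv[...,1]>90)&(abs(C[...,1]-28)<32)&(abs(C[...,0]-568)<85)
q=C[o];print(o.sum(),q.mean(0));
for x in range(500,645,16):
    b=q[abs(q[:,0]-x)<8]; print(x,len(b),b.mean(0).round(1) if len(b) else "")
g=(C[...,2]>28)&(C[...,2]<45)&(abs(C[...,0]-568)<130)&(C[...,1]>-5)&(C[...,1]<58)&~o
print("deck z",np.median(C[g],0))
cv2.imwrite("pics/t3.png",cv2.resize(p[130:235,270:400],None,fx=5,fy=5,interpolation=cv2.INTER_CUBIC)[:,:,::-1])
E
```

```text
time_s: 9.8
eef_pos: [553.1, -74.9, 305.7]
ee_rot: [0.0, 1.0, -0.012, -0.0]
force: [-0.4, 0.4, 0.1]
grip_width: 0.014
grip_force: 0.0
time_s: 10.2
eef_pos: [551.4, -152.4, 306.3]
ee_rot: [-0.0, 1.0, -0.011, -0.0]
force: [-0.5, 1.2, -0.1]
grip_width: -0.004
grip_force: 0.0
703 [569.15065585  28.60882747  35.23642865]
500 66 [500.2  27.3  31.6]
516 75 [515.8  29.4  36.3]
532 79 [532.4  30.6  36. ]
548 70 [548.8  30.5  35.1]
564 70 [563.9  27.4  35.9]
580 79 [579.6  28.4  35.5]
596 80 [596.3  28.8  35.5]
612 71 [612.4  29.1  35.4]
628 68 [627.9  26.6  34.6]
644 45 [640.2  26.9  36.2]
deck z [552.49409294  24.92853555  36.33365915]
```

View pics/t3.png

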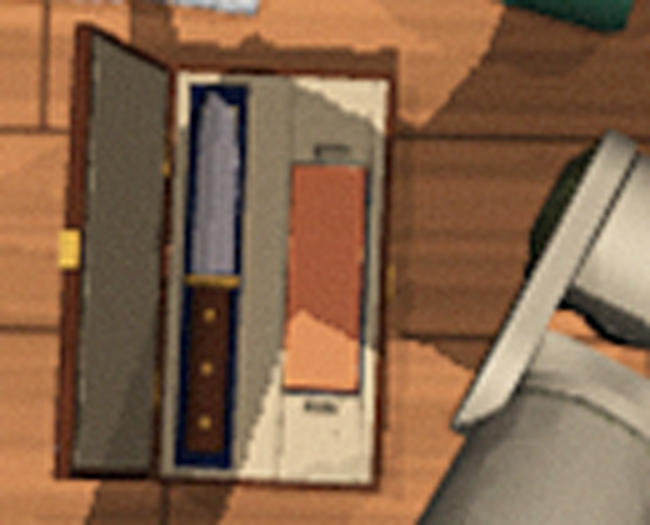

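The top view shows the stone seated in its pocket at (325,275), level at z≈35 along its whole length, with centre (568.5,28.6). The lid is still open at left. Next I go over the lid and behind it.

```bash
python3 -m crank '[[0,0,-0.4,0,0,0,1],[0,-0.3,-0.8,0,0,0,1],[0,-0.6,-0.8,0,0,0,1],[0,-1,-0.8,0,0,0,1],[0,-1,-0.8,0,0,0,1]]' 
python3 -m crank '[[0,-0.3,0,0,0,0,1],[0.05,-0.7,0,0,0,0,1],[0.1,-1,0,0,0,0,1],[0.1,-1,0,0,0,0,1]]' 
python3 -m crank '[[0,-0.3,0,0,0,0,1],[0.05,-0.7,0,0,0,0,1],[0.1,-1,0,0,0,0,1],[0.1,-1,0,0,0,0,1]]' 
python3 -m crank '[[0,-0.3,0,0,0,0,1],[0.0,-0.7,0,0,0,0,1],[0.0,-1,0,0,0,0,1],[0.0,-1,0,0,0,0,1]]' 
python3 -c "
from h import *
goal([570,245,326],-1.3)"
```

```text
time_s: 10.75
eef_pos: [553.1, -46.5, 387.5]
ee_rot: [-0.001, 1.0, -0.008, 0.0]
force: [0.8, -0.1, 0.3]
grip_width: 0.001
grip_force: 0.0
time_s: 11.15
eef_pos: [565.3, 51.9, 387.1]
ee_rot: [-0.0, 1.0, -0.008, 0.0]
force: [-0.5, -1.0, 0.1]
grip_width: 0.005
grip_force: 0.0
time_s: 11.55
eef_pos: [577.3, 150.8, 387.0]
ee_rot: [-0.0, 1.0, -0.008, 0.0]
force: [0.5, -1.0, 0.6]
grip_width: 0.006
grip_force: 0.0
time_s: 11.95
eef_pos: [579.0, 250.2, 386.9]
ee_rot: [-0.0, 1.0, -0.009, 0.0]
force: [0.9, -0.5, 0.1]
grip_width: 0.003
grip_force: 0.0
t 11.95 p [579.  250.2 386.9] shift [-0.09   0.054  0.609] turn [-0.001 -0.     0.007] F [ 0.9 -0.5  0.1] gw 0.003 0.0
```

```bash
python3 -m crank '[[-0.05,0,0.2,0,0,0,1],[-0.09,0.03,0.5,0,0,0,1],[-0.09,0.05,0.61,0,0,0,1],[-0.09,0.05,0.61,0,0,0,1]]' 
python3 -m crank '[[0,0.2,0,0,0,0,1],[0,0.35,0,0,0,0,1],[0,0.45,0,0,0,0,1],[0,0.53,-0.03,0,0,0,1],[0,0.61,-0.05,0,0,0,1],[0,0.69,-0.07,0,0,0,1],[0,0.77,-0.09,0,0,0,1],[0,0.77,-0.09,0,0,0,1]]'
python3 -c "
from h import *
goal([570,137,335],-1.3)"
```

```text
time_s: 12.35
eef_pos: [570.7, 241.9, 325.3]
ee_rot: [0.0, 1.0, -0.011, -0.001]
force: [1.0, 0.3, -0.1]
grip_width: -0.001
grip_force: 0.0
time_s: 13.15
eef_pos: [569.0, 165.0, 335.9]
ee_rot: [0.0, 1.0, -0.011, 0.0]
force: [-0.7, -0.3, 0.2]
grip_width: -0.003
grip_force: 0.0
t 13.15 p [569.  165.  335.9] shift [0.016 0.279 0.009] turn [ 0.001 -0.001  0.001] F [-0.7 -0.3  0.2] gw -0.003 0.0
```

```bash
python3 -m crank '[[0,0.08,0,0,0,0,1],[0,0.16,0,0,0,0,1],[0,0.24,0,0,0,0,1],[0,0.32,0.02,0,0,0,1],[0,0.4,0.04,0,0,0,1],[0,0.48,0.06,0,0,0,1],[0,0.58,0.09,0,0,0,1]]'
python3 - <<'E'
from h import *
from rig import capture
goal([570,80,312],-1.3)
p,d=capture("side");cv2.imwrite("pics/l1.png",cv2.resize(p[100:280,200:400],None,fx=3,fy=3)[:,:,::-1])
E
```

```text
time_s: 13.85
eef_pos: [567.7, 107.2, 326.5]
ee_rot: [0.0, 1.0, -0.01, 0.001]
force: [1.0, 1.2, 0.5]
grip_width: 0.001
grip_force: 0.9
t 13.85 p [567.7 107.2 326.5] shift [0.028 0.271 0.145] turn [ 0.    -0.001  0.002] F [1.  1.2 0.5] gw 0.001 0.9
```

View pics/l1.png

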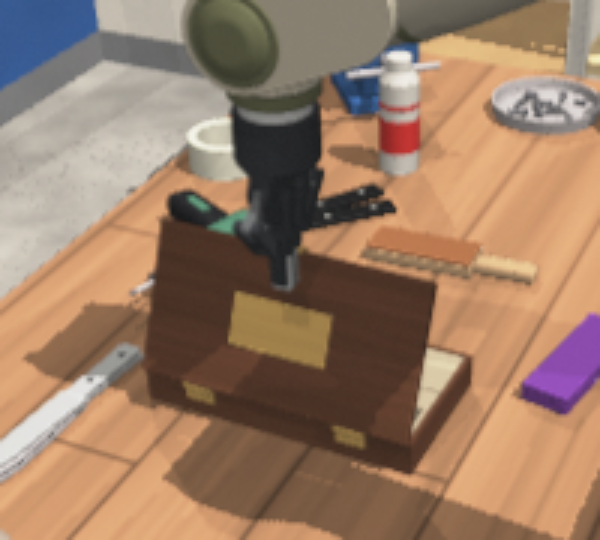

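The fingertip is on the lid's outer face at (288,280) and the lid has passed upright. I follow the arc down.

```bash
python3 -m crank '[[0,0.1,0.04,0,0,0,1],[0,0.19,0.09,0,0,0,1],[0,0.27,0.145,0,0,0,1],[0,0.35,0.22,0,0,0,1],[0,0.43,0.29,0,0,0,1],[0,0.5,0.36,0,0,0,1],[0,0.55,0.43,0,0,0,1],[0,0.6,0.5,0,0,0,1],[0,0.645,0.57,0,0,0,1],[0,0.68,0.65,0,0,0,1],[0,0.71,0.73,0,0,0,1],[0,0.74,0.8,0,0,0,1]]'
python3 -c "
from h import *
goal([570,28,222],-1.3)"
```

```text
time_s: 15.1
eef_pos: [566.2, 33.8, 245.8]
ee_rot: [-0.0, 1.0, -0.01, 0.0]
force: [0.4, 0.3, 0.9]
grip_width: -0.002
grip_force: 0.4
t 15.1 p [566.2  33.8 245.8] shift [0.039 0.057 0.238] turn [-0.    -0.001  0.002] F [0.4 0.3 0.9] gw -0.002 0.4
```

```bash
python3 -m crank '[[0,0.02,0.06,0,0,0,1],[0,0.03,0.12,0,0,0,1],[0,0.05,0.18,0,0,0,1],[0,0.05,0.22,0,0,0,1],[0,0.05,0.22,0,0,0,1]]'
python3 -m crank '[[0,0,0.01,0,0,0,1],[0,0,0.02,0,0,0,1],[0,0,0.02,0,0,0,1]]'
python3 -c "
from h import *
goal([570,28,222],-1.3)"
```

```text
time_s: 15.6
eef_pos: [566.1, 28.9, 224.0]
ee_rot: [-0.0, 1.0, -0.01, -0.0]
force: [0.1, -0.6, 0.2]
grip_width: 0.001
grip_force: 0.0
time_s: 15.9
eef_pos: [566.2, 28.9, 222.6]
ee_rot: [0.0, 1.0, -0.01, 0.0]
force: [-0.1, 0.4, 0.0]
grip_width: -0.003
grip_force: 0.0
t 15.9 p [566.2  28.9 222.6] shift [0.038 0.009 0.006] turn [ 0.    -0.001  0.002] F [-0.1  0.4  0. ] gw -0.003 0.0
```

```bash
for i in 1; do python3 -m crank '[[0,0,0.01,0,0,0,1],[0,0,0.01,0,0,0,1]]'; python3 -m crank '[[0,0,0.01,0,0,0,1],[0,0,0.01,0,0,0,1]]'; python3 -m crank '[[0,0,0.01,0,0,0,1],[0,0,0.01,0,0,0,1]]'; done
python3 -c "
from h import *
from rig import capture
p,d=capture('side');C=cloud('side',d)
for y0 in (0,20,60,80,100,120):
    m=(abs(C[...,0]-500)<40)&(abs(C[...,1]-y0)<6)&(C[...,2]>20)&(C[...,2]<90);print(y0,m.sum(),np.median(C[...,2][m]).round(1))"
```

```text
time_s: 16.1
eef_pos: [566.3, 28.9, 222.4]
ee_rot: [0.0, 1.0, -0.01, 0.001]
force: [-2.1, -1.1, 7.5]
grip_width: 0.001
grip_force: 3.8
time_s: 16.3
eef_pos: [566.2, 29.0, 222.3]
ee_rot: [0.0, 1.0, -0.01, 0.001]
force: [-6.9, 0.5, 16.4]
grip_width: 0.0
grip_force: 8.2
time_s: 16.5
eef_pos: [566.2, 29.0, 222.2]
ee_rot: [0.0, 1.0, -0.01, 0.001]
force: [-10.4, -1.0, 25.8]
grip_width: 0.003
grip_force: 12.5
0 56 47.4
20 64 48.0
60 67 48.0
80 75 48.3
100 72 47.9
120 78 48.0
```

Firm contact at tip z = 49, and the lid is flat at 48 mm over its whole depth, so it is closed. I raise the tool clear and check.

```bash
python3 -m crank '[[0,0,-0.1,0,0,0,1],[0,0,-0.4,0,0,0,1],[0,0,-0.8,0,0,0,1],[0,0,-1,0,0,0,1],[0,0,-1,0,0,0,1],[0,0,-1,0,0,0,1]]'
python3 - <<'E'
from h import *
from rig import capture
goal([566,29,322],-1.3)
p,d=capture('side');C=cloud('side',d)
for y0 in (-5,20,60,100,130):
    m=(abs(C[...,0]-500)<40)&(abs(C[...,1]-y0)<6)&(C[...,2]>20)&(C[...,2]<90);print(y0,m.sum(),np.median(C[...,2][m]).round(1))
cv2.imwrite("pics/end.png",cv2.resize(p[100:280,180:420],None,fx=2.5,fy=2.5)[:,:,::-1])
E
```

```text
time_s: 17.15
eef_pos: [565.9, 28.9, 319.2]
ee_rot: [-0.0, 1.0, -0.01, 0.0]
force: [0.4, 0.4, -0.4]
grip_width: 0.002
grip_force: 0.0
t 17.15 p [565.9  28.9 319.2] shift [ 0.001 -0.001 -0.028] turn [-0.    -0.001  0.002] F [ 0.4  0.4 -0.4] gw 0.002 0.0
-5 57 47.5
20 63 47.5
60 75 47.9
100 73 48.2
130 95 47.8
```

View pics/end.png

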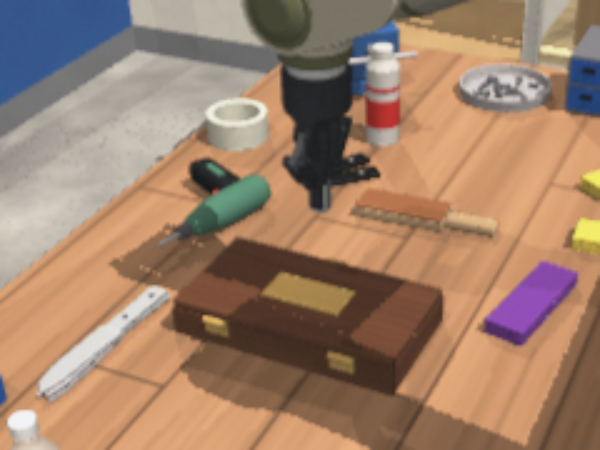

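The case at (310,310) is shut flat, the gripper is clear above it, and the other things in view are where they were.

```bash
python3 -c "
from rig import ticket
print(ticket.finish_job())"
```

```text
the job is handed in; nothing more can be done
None
```

The stone went into its pocket one end first and measured flat and flush with the lid open; the lid is now fully closed, nothing else visibly moved, and I handed the job in at about 17 s (no verdict was returned).

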